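Seat the plug-in modules of a bench rack and lock them

TASK

The three plug-in modules of the green rack have worked loose: press down every end that stands up until all three sit fully home and level in their sockets, and only then swing the red retaining bar down over them until it lies shut on its catch post. The orange reel left on the rack is in the bar's way: stand it upright in a free part of the white tray. Leave the green reel, the spray bottle, the yellow meter and the jar where they are.

Things in the scene. Friction and masses are not known exactly. Their poses are not given: they have to be found in the camera images.
- rack: green deck 190 (x) x 240 (y) x 10 mm, fixed; origin: centre of its underside, z up. In its frame (mm): three sockets along x, side by side at y = -67, -26, +15; bar hinge post at (0, -104), 62 high; aluminium catch post 36 x 16 at (0, 110), top z = 64; the orange reel on the deck near (0, 66). 'Near' = -x side (the robot's), 'far' = +x side
- bar (a joint): angle of the red retaining bar (22 wide, 10 thick, reaching 220 mm out from its hinge): 0 = shut, level along the rack's +y over the modules, at a stop; 1.57 = upright; opens to 2.0. Hinge axis along rack x through (y, z) = (-104, 70) mm of the rack. It stays where left; 1 to 3 N at the tip moves it. Shut: below 0.05. Underside then at z = 65 mm
- bar_tip (a point): black rubber strip on the bar, 205 mm out from the hinge axis, on the face that looks up when shut and outward (rack -y) when upright
- modA: fixed black socket of the blue module, 150 x 26 x 24 mm, origin: centre of its underside, 10 mm above the bench; x along its length, as the rack's x. The module's flat cap, 150 x 28 mm, has its top 52 mm above this origin when home; an end that stands up shows a yellow band under the cap. The modules come in any order; caps are 13 mm apart
- modA_near (a joint): rise of the blue module's near end, as an angle (rad) about its far end: 0 = home, a firm stop; up to 0.10; that end is lifted 135 mm x this. Friction holds it: about 8 N down on the near white dot pushes that end down and leaves the other; no spring back. Home: below 0.02
- modA_nearpad (a point): white dot on top of the blue module's cap, 60 mm from its middle towards the near end: press here
- modA_far (a joint): rise of the blue module's far end, as an angle (rad) about its near end: 0 = home, a firm stop; up to 0.10; that end is lifted 135 mm x this. Friction holds it: about 8 N down on the far white dot pushes that end down and leaves the other; no spring back. Home: below 0.02
- modA_farpad (a point): white dot on top of the blue module's cap, 60 mm from its middle towards the far end: press here
- modB: fixed black socket of the grey module, 150 x 26 x 24 mm, origin: centre of its underside, 10 mm above the bench; x along its length, as the rack's x. The module's flat cap, 150 x 28 mm, has its top 52 mm above this origin when home; an end that stands up shows a yellow band under the cap. The modules come in any order; caps are 13 mm apart
- modB_near (a joint): rise of the grey module's near end, as an angle (rad) about its far end: 0 = home, a firm stop; up to 0.10; that end is lifted 135 mm x this. Friction holds it: about 8 N down on the near white dot pushes that end down and leaves the other; no spring back. Home: below 0.02
- modB_nearpad (a point): white dot on top of the grey module's cap, 60 mm from its middle towards the near end: press here
- modB_far (a joint): rise of the grey module's far end, as an angle (rad) about its near end: 0 = home, a firm stop; up to 0.10; that end is lifted 135 mm x this. Friction holds it: about 8 N down on the far white dot pushes that end down and leaves the other; no spring back. Home: below 0.02
- modB_farpad (a point): white dot on top of the grey module's cap, 60 mm from its middle towards the far end: press here
- modC: fixed black socket of the black module, 150 x 26 x 24 mm, origin: centre of its underside, 10 mm above the bench; x along its length, as the rack's x. The module's flat cap, 150 x 28 mm, has its top 52 mm above this origin when home; an end that stands up shows a yellow band under the cap. The modules come in any order; caps are 13 mm apart
- modC_near (a joint): rise of the black module's near end, as an angle (rad) about its far end: 0 = home, a firm stop; up to 0.10; that end is lifted 135 mm x this. Friction holds it: about 8 N down on the near white dot pushes that end down and leaves the other; no spring back. Home: below 0.02
- modC_nearpad (a point): white dot on top of the black module's cap, 60 mm from its middle towards the near end: press here
- modC_far (a joint): rise of the black module's far end, as an angle (rad) about its near end: 0 = home, a firm stop; up to 0.10; that end is lifted 135 mm x this. Friction holds it: about 8 N down on the far white dot pushes that end down and leaves the other; no spring back. Home: below 0.02
- modC_farpad (a point): white dot on top of the black module's cap, 60 mm from its middle towards the far end: press here
- reel: orange solder reel, upright cylinder 46 mm diameter, 80 mm high, 0.1 to 0.25 kg, origin: centre of its underside; starts standing on the rack's deck under the bar's path, between the modules (cap edge 14 mm off, rack -y side) and the catch post (as near, +y side): room for fingers on its rack -x and +x sides
- tray: white tray fixed to the bench, 170 (x) x 110 (y) x 22 mm, walls and floor 4 mm; origin at the centre of its underside. Its -x half holds the green reel, its +x half is free
- spare: green reel standing in the tray's -x half, same size as the orange one, loose; leave it standing
- spray: spray bottle with red head, loose, 60 mm diameter, 195 mm high, origin at the centre of its underside; stands between rack and tray; leave it standing
- meter: yellow multimeter lying flat, loose, 80 x 150 x 36 mm (45 mm over its dial), origin at the centre of its underside; leave it alone
- jar: jar, loose, 60 mm diameter, 85 mm high, origin at the centre of its underside; leave it alone

How it is judged:
By the outcome, as a careful person would: the job done as asked, in the order asked, and still so for the second after the job is handed in, with the robot touching nothing.
It also fails if it takes over 72 s, if anything falls off the work surface, if the arm or the gripper's body presses on something with over 40 N, if the wrist force passes 120 N, or if a joint passes its speed limit or range.

ROBOT

A 6-joint arm with a two-finger parallel gripper is mounted at the origin on the work surface. World frame = base frame: x ahead of the robot, y to its left, z up, the work surface at z = 0. Lengths are in mm, angles in rad, forces in N, time in s.
With the tool pointing down it reaches from about 400 to 825 mm from the base axis. Payload 7 kg.
Tool frame: the origin (TCP) lies on the mounting face of the last link; the fingertips stand 173 mm ahead of it and the grasp point (between the pads) lies 155 mm ahead of it; z points along the fingers, y is the line along which they close (so a half turn about z gives the same grasp; the last joint's range is limited). The gripper opens to 85 mm and grips with 20 to 120 N. Pads are 22 mm wide; open, the fingers measure 114 mm over their backs; the gripper's body (76 mm by 85 mm) begins 54 mm behind the grasp point. The pads swing forward as they close: fully open they stand 13 mm farther back than shut.
Start: joints at [1.49, 0.359, 0.012, 0, -1.224, -0.288], TCP at [243.342, 629.588, 404.702] pointing down, gripper open.
Joint ranges: [-3.07, 3.07], [-1.43, 2.12], [-1.02, 1.25], [-3.03, 1.67], [-3.05, -0], [-3.03, 3.03]. Speed limits (rad/s): [2.39, 2.39, 3.01, 3.14, 3.14, 3.14].

INTERFACE

Orientations are given as a unit quaternion [x, y, z, w].
In Python, from station import r gives the robot as it stands.
- The arm moves only by the shell command python3 inch.py 'ROWS'. ROWS is a JSON object whose key "steps" holds a list of rows, 1 to 8 of them, each of 7 numbers: a rotation vector rx, ry, rz in rad, then dx, dy, dz in cm, then the opening from 0.0 (shut) to 1.0 (fully open); each row is the pose to reach, as a shift and turn from the pose commanded when the command began, along the tool's axes at that moment; what a row does not reach only later rows make up. A row lasts 1/10 s, in which the tool goes at most 50 mm and 0.15 rad, less where a joint would pass 70% of its speed; a pose out of reach is approached as far as the arm can. The fingers move at their own pace and stop on an object; the grip force is fixed at half the most. Time passes only in rows, so rows that do not move let the fingers close. It prints the time, the measured TCP pose, the force, the opening and the grip force at its end. Input that does not fit is refused with a message, and nothing moves.
- r.get_obs(): the state, without advancing time (a new reading comes with each control period).
- r.get_image(name): name is "side" or "top"; returns a dict with "frame" (420x560x3 uint8, red, green, blue), "fovy" (degrees; the focal length in pixels is half the picture's height over the tangent of half this angle, whatever the lens; pixels are square), "cx", "cy" (the principal point, pixels), "distortion" ([k1, k2, p1, p2, k3] as OpenCV has them; the pictures are not rectified), "pose" (4x4, takes a point from camera to world coordinates). Camera axes: x right, y up, looking along -z (the intrinsics and any distortion apply to the point x, -y, -z); pixel columns grow to the right and rows downward; lengths in mm; the calibration is good to about 2 mm. A picture is of the moment at which its call begins. There is no depth.
- r.close_job(): hands the job in; it is judged then, once.
The state is a dict: "t": time; "joint_positions": joint angles; "qd": joint speeds; "tau": joint torques, N m; "tcp_pos": TCP position; "orientation": TCP orientation; "force": force on the tool from outside, world axes, zero at the start; "ft_torque": the same for the moment, N m; "width": opening from 0.0 (shut) to 1.0 (fully open); "grasp_force": force on a finger pad.
Only numpy, scipy, OpenCV 4.12 (cv2) and the standard library are available. Lean on these libraries where they do the work, as an engineer would, in place of code of your own. Each camera call takes 0.05 s, during which the arm holds its last target. There are 200 camera calls.

## Working session

There is one attempt and no reset: what is moved stays moved. The work goes in short steps, Python scripts to look and compute and a shell command to move; the robot and the scene stay as the last step left them, time stands still between calls to the robot, and variables do not carry over. Pictures are saved under pics/ and viewed, at most 10 in all, crops included, and the job is handed in when it is done.

```bash
ls; mkdir -p pics; python3 - <<'E'
from station import r
import cv2
for n in("top","side"):
    im=r.get_image(n); cv2.imwrite(f"pics/{n}0.png",im["frame"][:,:,::-1])
    print(n,im["fovy"],im["cx"],im["cy"],im["distortion"],im["pose"])
print(r.get_obs())
E
```

```text
inch.py
pics
station.py
top 42.89637690483904 278.98019410290067 211.42865646525524 [-0.00328359  0.          0.          0.          0.        ] [[-1.56059459e-02  9.73958741e-01 -2.26187590e-01  2.49554459e+02]
 [-9.99868815e-01 -1.42201033e-02  7.75508856e-03  1.49480087e+01]
 [ 4.33672540e-03  2.26278943e-01  9.74052890e-01  1.37286633e+03]
 [ 0.00000000e+00  0.00000000e+00  0.00000000e+00  1.00000000e+00]]
side 49.65080231037372 287.29436747639943 212.88207289279921 [0.02176678 0.         0.         0.         0.        ] [[ 8.93683135e-01  2.96463268e-01 -3.36808528e-01  1.49304181e+02]
 [-4.48677603e-01  5.97710504e-01 -6.64402410e-01 -7.80916414e+02]
 [ 4.34308544e-03  7.44883672e-01  6.67180225e-01  8.80953647e+02]
 [ 0.00000000e+00  0.00000000e+00  0.00000000e+00  1.00000000e+00]]
{'t': 0.1, 'joint_positions': array([ 1.49006637e+00,  3.59321922e-01,  1.11374030e-02, -2.94730815e-04,
       -1.22409368e+00, -2.88072488e-01]), 'qd': array([-9.24761035e-04, -9.06108275e-05,  3.25683510e-03,  1.79524468e-03,
       -5.81736298e-04,  7.78847908e-04]), 'tau': array([-1.00925285e-03, -5.84763837e+01,  2.94108903e+01,  6.95451871e+00,
       -3.17630605e-03,  1.21385517e-05]), 'tcp_pos': array([243.29661403, 629.44193946, 403.84966109]), 'orientation': array([ 9.83036737e-01, -1.83407215e-01, -6.11395342e-05,  7.51297287e-04]), 'force': array([ 0.23955102, -0.15076423, -0.43648014]), 'ft_torque': array([-0.00195539, -0.01341895, -0.01111372]), 'grasp_force': 0.0, 'width': 1.00173554160446}
```
View pics/top0.png

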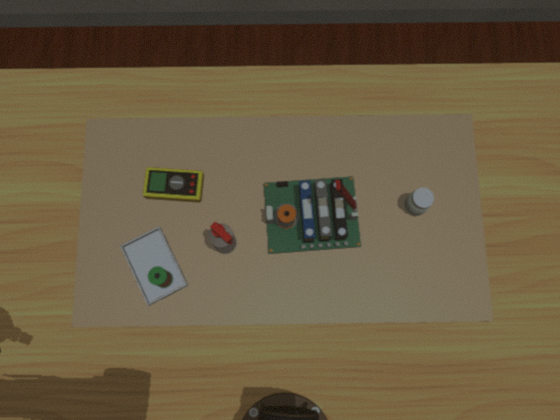

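View pics/side0.png

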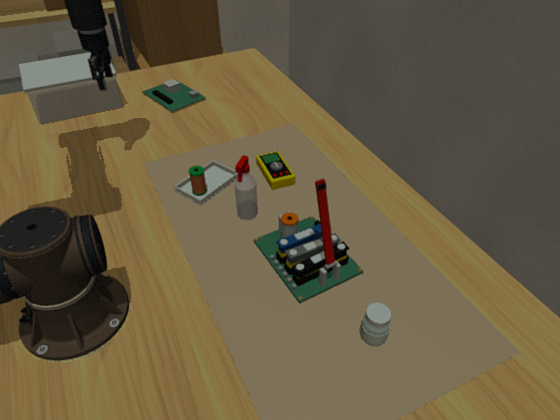

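The top view shows blue, grey and black modules from left to right (cols 306, 323, 341). The orange reel is at (287,213), the tray at (155,265), and the spray bottle at (222,237). In the side view the bar stands roughly upright, with its tip at (321,183).

```bash
cat > h.py <<'E'
import numpy as np, cv2
from station import r
class Cam:
    def __init__(s,n):
        d=r.get_image(n); s.im=d["frame"]; f=s.im.shape[0]/2/np.tan(np.radians(d["fovy"])/2)
        s.K=np.array([[f,0,d["cx"]],[0,f,d["cy"]],[0,0,1.]]); s.D=np.array(d["distortion"]); s.T=np.array(d["pose"])
        s.hsv=cv2.cvtColor(s.im,cv2.COLOR_RGB2HSV)
    def ray(s,p):
        u=cv2.undistortPoints(np.array(p,float).reshape(-1,1,2),s.K,s.D).reshape(-1,2)
        d=np.c_[u[:,0],-u[:,1],-np.ones(len(u))]@s.T[:3,:3].T
        return s.T[:3,3],d/np.linalg.norm(d,axis=1)[:,None]
    def onz(s,p,z):
        o,d=s.ray(p); return o+d*((z-o[2])/d[:,2])[:,None]
    def proj(s,P):
        q=(np.array(P,float).reshape(-1,3)-s.T[:3,3])@s.T[:3,:3]; q=q*[1,-1,-1]
        return cv2.projectPoints(q,np.zeros(3),np.zeros(3),s.K,s.D)[0].reshape(-1,2)
    def mask(s,lo,hi,box=None):
        m=cv2.inRange(s.hsv,np.array(lo),np.array(hi))
        if box: 
            k=np.zeros_like(m); a,b,c,d=box; k[b:d,a:c]=1; m*=k
        return m
    def blobs(s,m,amin=4):
        n,l,st,c=cv2.connectedComponentsWithStats(m)
        return [(c[i].round(1).tolist(),st[i].tolist()) for i in range(1,n) if st[i][4]>=amin]
def tri(a,pa,b,pb):
    o1,d1=a.ray(pa);o2,d2=b.ray(pb);d1=d1[0];d2=d2[0]
    t=np.linalg.lstsq(np.c_[d1,-d2],o2-o1,rcond=None)[0]
    x,y=o1+t[0]*d1,o2+t[1]*d2
    return (x+y)/2,np.linalg.norm(x-y)
E
python3 - <<'E'
from h import *
t=Cam("top");s=Cam("side")
m=t.mask((40,60,20),(90,255,255),(255,165,370,265))
m=cv2.morphologyEx(m,cv2.MORPH_CLOSE,np.ones((25,25)))
c=max(cv2.findContours(m,0,1)[0],key=cv2.contourArea)
b=cv2.boxPoints(cv2.minAreaRect(c)); P=t.onz(b,10); print("deck",P.round(1).tolist(),P.mean(0), [np.linalg.norm(P[i]-P[i-1]).round(1) for i in range(4)])
for n,c,bx in(("top",t,(255,165,370,260)),("side",s,(245,200,370,300))):
    print(n,"white",c.blobs(c.mask((0,0,115),(179,70,255),bx)))
print("orange",[(c_.blobs(c_.mask((5,150,90),(16,255,255)),20)) for c_ in(t,s)])
print("red",[(c_.blobs(c_.mask((0,150,50),(4,255,255))|c_.mask((174,150,50),(179,255,255)),20)) for c_ in(t,s)])
print("tray",t.blobs(t.mask((0,0,120),(179,60,255),(100,200,200,320)),30), "green",t.blobs(t.mask((45,100,50),(75,255,255),(100,200,200,320)),20))
a=cv2.resize(s.im[200:300,245:370,::-1],None,fx=6,fy=6,interpolation=cv2.INTER_CUBIC)
cv2.imwrite("pics/sc.png",cv2.convertScaleAbs(a,alpha=1.6))
a=cv2.resize(t.im[165:260,255:370,::-1],None,fx=6,fy=6,interpolation=cv2.INTER_CUBIC)
cv2.imwrite("pics/tc.png",cv2.convertScaleAbs(a,alpha=1.6))
E
```

```text
deck [[643.4, 46.3, 10.0], [661.0, -196.7, 10.0], [471.8, -202.9, 10.0], [455.5, 32.9, 10.0]] [557.93539484 -80.10670399  10.        ] [np.float64(188.4), np.float64(243.6), np.float64(189.3), np.float64(236.3)]
top white [([259.0, 166.0], [258, 165, 3, 3, 4]), ([274.4, 166.6], [274, 165, 2, 4, 5]), ([288.2, 173.0], [265, 165, 45, 17, 232]), ([319.5, 170.6], [311, 165, 18, 13, 93]), ([339.5, 170.4], [329, 165, 23, 12, 95]), ([339.2, 165.8], [338, 165, 3, 2, 4]), ([354.0, 167.4], [353, 165, 4, 5, 9]), ([357.6, 166.9], [355, 165, 5, 5, 7]), ([364.7, 166.8], [360, 165, 10, 6, 19]), ([261.3, 175.1], [255, 168, 14, 16, 75]), ([323.9, 237.5], [255, 170, 115, 90, 1980]), ([309.5, 174.9], [307, 173, 6, 5, 12]), ([340.8, 173.3], [340, 172, 3, 3, 6]), ([255.5, 180.2], [255, 179, 2, 3, 4]), ([304.6, 185.5], [302, 183, 6, 6, 31]), ([320.5, 184.2], [318, 182, 6, 6, 28]), ([258.6, 197.4], [255, 184, 9, 27, 116]), ([306.7, 208.9], [303, 200, 9, 18, 118]), ([269.0, 212.0], [267, 206, 5, 13, 63]), ([323.3, 210.7], [320, 206, 8, 11, 70]), ([339.7, 212.4], [337, 208, 7, 10, 59]), ([258.1, 213.9], [255,
[... 388 characters left out ...]
), ([309.7, 245.4], [304, 242, 12, 8, 64]), ([341.0, 246.0], [338, 244, 7, 5, 31]), ([292.8, 251.7], [290, 249, 7, 6, 33]), ([316.0, 257.9], [311, 254, 11, 9, 64]), ([337.8, 264.2], [337, 262, 3, 5, 9]), ([299.9, 266.2], [297, 264, 7, 6, 33]), ([322.8, 270.2], [321, 268, 5, 5, 16])]
orange [[([286.2, 213.5], [278, 205, 18, 18, 222])], [([289.2, 218.4], [281, 213, 18, 12, 155])]]
red [[([337.9, 184.3], [336, 180, 5, 10, 37]), ([220.6, 232.1], [211, 223, 21, 21, 198])], [([241.8, 167.1], [236, 156, 13, 26, 204]), ([319.5, 182.2], [316, 179, 9, 9, 41]), ([325.4, 226.9], [317, 189, 18, 76, 638])]]
tray [([153.1, 263.3], [125, 231, 60, 71, 1931])] green [([157.3, 275.5], [149, 267, 18, 18, 218])]
```

View pics/sc.png

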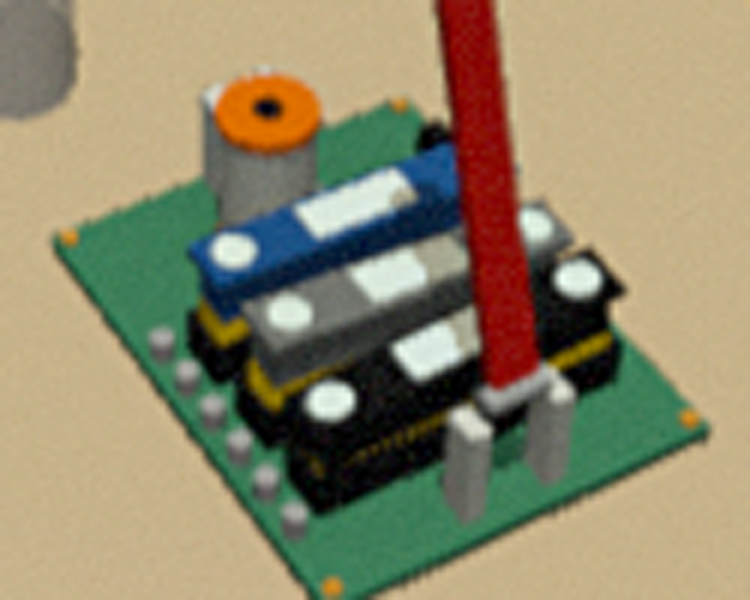

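View pics/tc.png

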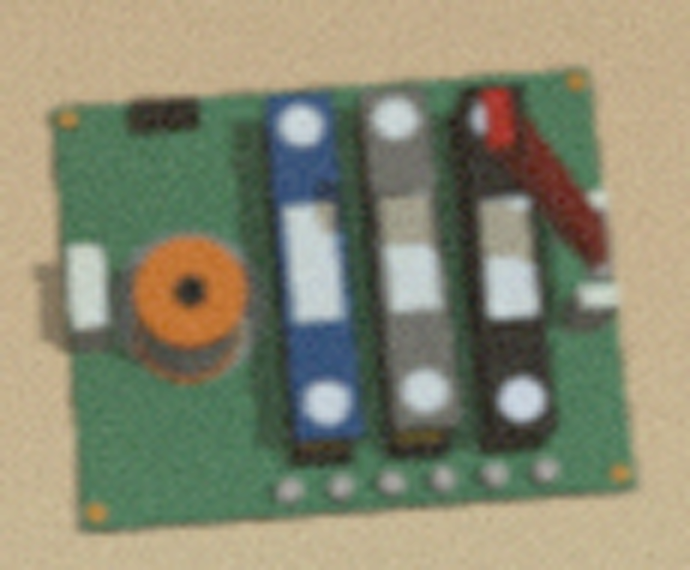

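The crops show the following:
- **Blue and grey:** the near ends show yellow bands.
- **Black:** the far end is raised, possibly with a little lift at the near end.
- **Bar:** it is close to upright.

Next I'll triangulate the dots, reel, bar tip and tray.

```bash
python3 - <<'E'
from h import *
t=Cam("top");s=Cam("side")
# deck corner screws
T=lambda p:(p[0]/6+255,p[1]/6+165); S=lambda p:(p[0]/6+245,p[1]/6+200)
sc_t=[T(p) for p in((67,120),(577,82),(621,474),(96,513))]
P=t.onz(sc_t,11)
sc_s=[S(p) for p in((399,104),(690,418),(332,586),(68,237))]
Q=s.onz(sc_s,11)
print("screws",P[:,:2].round(1).tolist(),P.mean(0).round(1),Q[:,:2].round(1).tolist(),Q.mean(0).round(1))
for X in(P,Q):
    y=(X[0]+X[3]-X[1]-X[2])[:2]; x=(X[0]+X[1]-X[2]-X[3])[:2]
    print("yaw",np.arctan2(-y[0],y[1]),np.arctan2(x[1],x[0]),np.linalg.norm(x)/2,np.linalg.norm(y)/2)
c=(P.mean(0)+Q.mean(0))[:2]/2; 
psi=np.mean([np.arctan2(-(X[0]+X[3]-X[1]-X[2])[0],(X[0]+X[3]-X[1]-X[2])[1]) for X in(P,Q)])
R=np.array([[np.cos(psi),-np.sin(psi)],[np.sin(psi),np.cos(psi)]])
print("c,psi",c,psi)
D={"Bn":((309,231.6),(283.4,241.2)),"Gn":((325.4,229.6),(292.8,251.7)),"Kn":((341.5,231.2),(299.9,266.2)),
"Gf":((320.5,184.2),(333.8,237.0)),"Kf":((334.5,184.7),(341,246)),"reel":((286.2,213.5),(289.2,218.4)),
"bartip":((337.9,184.3),(320.5,181.5))}
for k,(a,b) in D.items():
    X,e=tri(t,a,s,b); print(k,X.round(1),"err",e.round(1),"rack",((X[:2]-c)@R).round(1))
print("Bf@62",t.onz((304.6,185.5),62), (t.onz((304.6,185.5),62)[0,:2]-c)@R)
# tray
m=t.mask((0,0,120),(179,60,255),(100,200,200,320)); m=cv2.morphologyEx(m,cv2.MORPH_OPEN,np.ones((3,3)))
cc=max(cv2.findContours(m,0,1)[0],key=cv2.contourArea)
b=cv2.boxPoints(cv2.minAreaRect(cv2.convexHull(cc))); W=t.onz(b,22); print("tray",W.round(1).tolist(),W.mean(0).round(1),[np.linalg.norm(W[i]-W[i-1]).round(1) for i in range(4)])
print("green reel",t.onz((157.3,275.5),84), "spray head",t.onz((220.6,232.1),185))
ob=r.get_obs(); print(ob["t"])
E
```

```text
screws [[638.1, 36.9], [652.3, -188.9], [476.5, -199.8], [462.9, 26.2]] [557.5 -81.4  11. ] [[641.6, 37.9], [656.4, -187.8], [480.8, -198.1], [465.5, 26.4]] [561.1 -80.4  11. ]
yaw 0.061411368232804894 0.061123247711815626 175.7838789501746 226.3431592396676
yaw 0.06668142006514187 0.062110906499566534 176.19723770833176 225.60883400018523
c,psi [559.26439693 -80.89629218] 0.06404639414897338
Bn [499.2 -68.9  75.7] err 1.3 rack [-59.2  15.8]
Gn [ 504.2 -109.8   74.2] err 1.8 rack [-56.8 -25.3]
Kn [ 501.8 -150.9   64. ] err 2.5 rack [-61.8 -66.2]
Gf [ 624.5 -102.7   64.6] err 3.2 rack [ 63.7 -25.9]
Kf [ 623.1 -138.4   65.3] err 4.4 rack [ 60.  -61.5]
reel [543.1 -13.2  88.7] err 1.8 rack [-11.8  68.6]
bartip [ 562.7 -120.6  277.1] err 2.4 rack [  0.9 -39.9]
Bf@62 [[620.79156204 -61.79324284  62.        ]] [62.62366301 15.12598334]
tray [[477.9, 402.5, 22.0], [520.6, 310.8, 22.0], [377.2, 241.2, 22.0], [336.5, 331.3, 22.0]] [428.1 321.5  22. ] [np.float64(158.3), np.float64(101.1), np.float64(159.4), np.float64(98.8)]
green reel [[394.84611912 299.95254431  84.        ]] spray head [[479.36010719 138.17400816 185.        ]]
0.3
```

```bash
cat > to.py <<'E'
# python3 to.py rx ry tipz [yaw_x] : rack-frame fingertip target (or w x y z yaw for world) -> tool deltas
import sys,numpy as np
from station import r
from scipy.spatial.transform import Rotation as Ro
a=sys.argv[1:]; w=a[0]=="w"; a=[float(v) for v in a[1 if w else 0:]]
psi=0.0635; c=np.array([560.3,-80.9])
yaw=a[3] if len(a)>3 else -np.pi/2+psi
p=np.array(a[:2]) if w else c+np.array([[np.cos(psi),-np.sin(psi)],[np.sin(psi),np.cos(psi)]])@a[:2]
P=np.r_[p,a[2]+173]
o=r.get_obs(); R0=Ro.from_quat(o["orientation"])
R1=Ro.from_matrix(np.c_[[np.cos(yaw),np.sin(yaw),0],[np.sin(yaw),-np.cos(yaw),0],[0,0,-1]])
print("t",o["t"],"tcp",o["tcp_pos"].round(1),"->",P.round(1),"rotvec",(R0.inv()*R1).as_rotvec().round(4),"d",(R0.inv().apply(P-o["tcp_pos"])).round(1),"F",o["force"].round(1),"j",o["joint_positions"].round(2))
E
python3 to.py 0 15 267
```

```text
t 0.3 tcp [243.3 629.5 404.4] -> [559.3 -65.9 440. ] rotvec [ 5.0000e-04 -4.0000e-04  1.1385e+00] d [545.5 534.8 -35.3] F [ 0.6  1.  -0.5] j [ 1.49  0.36  0.01 -0.   -1.22 -0.29]
```

Units first: shifts go in cm. So 545.5 mm is 54.55, 535 mm is 53.5.

```bash
python3 inch.py '{"steps":[[0,0,0.6,27,26.5,-3.6,0],[0,0,0.6,27,26.5,-3.6,0],[0,0,0.6,27,26.5,-3.6,0],[0,0,0.6,27,26.5,-3.6,0],[0,0,1.1385,54.55,53.5,-3.6,0],[0,0,1.1385,54.55,53.5,-3.6,0],[0,0,1.1385,54.55,53.5,-3.6,0],[0,0,1.1385,54.55,53.5,-3.6,0]]}'; python3 to.py 0 15 267
```

```text
t: 1.1
tcp_pos: [408.5, 264.2, 430.1]
orientation: [0.727, -0.686, -0.0, -0.0]
force: [1.2, 1.0, 0.2]
width: 0.0
grasp_force: 0.0
t 1.1 tcp [408.5 264.2 430.1] -> [559.3 -65.9 440. ] rotvec [-0.0006  0.0006 -0.0052] d [ 338.4 -131.3  -10. ] F [1.2 1.  0.2] j [ 0.98  0.03 -0.35  0.   -1.19 -0.92]
```

```bash
python3 inch.py '{"steps":[[0,0,0,32.5,-12.5,-1,0],[0,0,0,32.5,-12.5,-1,0],[0,0,0,32.5,-12.5,-1,0],[0,0,0,32.5,-12.5,-1,0],[0,0,0,32.5,-12.5,-1,0],[0,0,0,32.5,-12.5,-1,0],[0,0,0,32.5,-12.5,-1,0],[0,0,0,32.5,-12.5,-1,0]]}'; python3 to.py 0 15 240;python3 to.py 0 -162 240
```

```text
t: 1.9
tcp_pos: [555.1, -54.6, 439.2]
orientation: [0.727, -0.686, 0.0, 0.001]
force: [0.5, 0.3, -0.8]
width: -0.002
grasp_force: 0.0
t 1.9 tcp [555.1 -54.6 439.2] -> [559.3 -65.9 413. ] rotvec [ 0.0007 -0.001  -0.0052] d [11.5 -3.6 26.2] F [ 0.5  0.3 -0.8] j [ 0.25  0.14 -0.2   0.   -1.23 -0.2 ]
t 1.9 tcp [555.1 -54.6 439.2] -> [ 570.6 -242.6  413. ] rotvec [ 0.0007 -0.001  -0.0052] d [188.5  -4.5  26.4] F [ 0.5  0.3 -0.8] j [ 0.25  0.14 -0.2   0.   -1.23 -0.2 ]
```

To row units: 145 mm is 14.5, 130 mm is 13.

```bash
python3 inch.py '{"steps":[[0,0,0,1.2,-0.4,2.6,0],[0,0,0,3.5,-0.4,2.6,0],[0,0,0,5.5,-0.4,2.6,0],[0,0,0,7.5,-0.4,2.6,0],[0,0,0,9.5,-0.4,2.6,0],[0,0,0,11.5,-0.4,2.6,0],[0,0,0,13,-0.4,2.6,0],[0,0,0,14.5,-0.4,2.6,0]]}'; python3 inch.py '{"steps":[[0,0,0,1.2,0,0,0],[0,0,0,2.4,0,0,0],[0,0,0,3.4,0,0,0],[0,0,0,4,0,0,0],[0,0,0,4,0,0,0]]}';python3 to.py 0 -162 240
```

```text
t: 2.7
tcp_pos: [566.8, -194.9, 413.4]
orientation: [0.729, -0.684, -0.0, -0.0]
force: [0.3, 1.6, -1.4]
width: 0.002
grasp_force: 0.8
t: 3.2
tcp_pos: [569.5, -235.4, 413.7]
orientation: [0.729, -0.685, 0.0, 0.0]
force: [-0.4, 0.6, 0.3]
width: -0.001
grasp_force: 0.0
t 3.2 tcp [ 569.5 -235.4  413.7] -> [ 570.6 -242.6  413. ] rotvec [ 0.     -0.0005 -0.0008] d [ 7.3 -0.7  0.7] F [-0.4  0.6  0.3] j [-0.08  0.26 -0.11  0.   -1.2   0.14]
```

```bash
python3 to.py -61 -67 110
```

```text
t 3.2 tcp [ 569.5 -235.4  413.7] -> [ 503.7 -151.6  283. ] rotvec [ 0.     -0.0005 -0.0008] d [-87.7  60.4 130.7] F [-0.4  0.6  0.3] j [-0.08  0.26 -0.11  0.   -1.2   0.14]
```

To row units: 130 mm is 13, 100 mm is 10.

```bash
python3 inch.py '{"steps":[[0,0,0,-4.5,0,0,0],[0,0,0,-8.8,2,2,0],[0,0,0,-8.8,6,6,0],[0,0,0,-8.8,6,10,0],[0,0,0,-8.8,6,13,0],[0,0,0,-8.8,6,13,0],[0,0,0,-8.8,6,13,0]]}';python3 to.py -61 -67 62
python3 - <<'E'
from h import *
t=Cam("top");s=Cam("side")
for c in(t,s): print(c.blobs(c.mask((0,150,50),(4,255,255))|c.mask((174,150,50),(179,255,255)),15))
c=np.vstack([s.im[170:310,240:380],t.im[150:290,250:390]]);c=np.hstack([c[:140],c[140:]])
cv2.imwrite("pics/a.png",cv2.convertScaleAbs(cv2.resize(c[:,:,::-1],None,fx=2.85,fy=2.85,interpolation=2),alpha=1.5))
E
```

```text
t: 3.9
tcp_pos: [504.6, -150.5, 284.5]
orientation: [0.729, -0.684, 0.0, 0.0]
force: [1.6, -0.3, 0.8]
width: -0.0
grasp_force: 0.0
t 3.9 tcp [ 504.6 -150.5  284.5] -> [ 503.7 -151.6  235. ] rotvec [ 0.     -0.0008  0.0008] d [ 1.1  1.  49.5] F [ 1.6 -0.3  0.8] j [ 0.08  0.23 -0.47  0.   -0.87 -0.02]
[([219.2, 231.0], [211, 223, 17, 18, 167])]
[([241.9, 166.9], [236, 156, 13, 26, 203]), ([344.6, 243.5], [327, 220, 38, 47, 326])]
```

View pics/a.png

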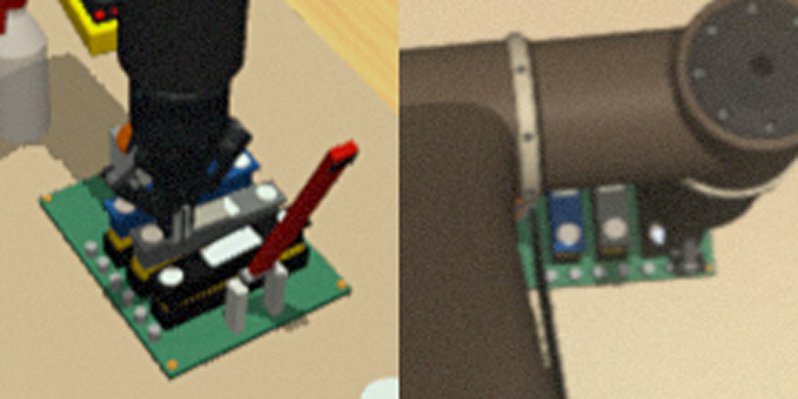

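The bar now leans well outward, about 1.95 rad. In the side crop the shut fingers appear at (185,220). I'll check that against the projected fingertip.

```bash
python3 - <<'E'
from h import *
t=Cam("top");s=Cam("side");o=r.get_obs();p=o["tcp_pos"]-[0,0,173]
for c,off in((s,(240,170)),(t,(250,150))): print(p,((c.proj([p,[503.7,-151.6,62]])-off)*2.85).round(0))
E
```

```text
[ 504.80627571 -150.54817578  112.43503841] [[174. 233.]
 [172. 276.]]
[ 504.80627571 -150.54817578  112.43503841] [[267. 216.]
 [262. 228.]]
```

To row units: 51 mm is 5.1, 50 mm is 5.

```bash
python3 inch.py '{"steps":[[0,0,0,0.1,0.1,2.5,0],[0,0,0,0.1,0.1,4,0],[0,0,0,0.1,0.1,4.5,0],[0,0,0,0.1,0.1,4.8,0],[0,0,0,0.1,0.1,5,0],[0,0,0,0.1,0.1,5.1,0]]}'; python3 to.py -61 -67 62
```

```text
t: 4.7
tcp_pos: [503.5, -151.7, 235.3]
orientation: [0.73, -0.684, 0.001, -0.0]
force: [-8.9, 3.3, 26.0]
width: 0.004
grasp_force: 12.9
t 4.7 tcp [ 503.5 -151.7  235.3] -> [ 503.7 -151.6  235. ] rotvec [-0.0016 -0.001   0.0011] d [-0.1 -0.2  0.3] F [-8.9  3.3 26. ] j [ 0.08  0.29 -0.53  0.   -0.75 -0.02]
```

To row units: -41 mm is -4.1, -34 mm is -3.4.

```bash
python3 inch.py '{"steps":[[0,0,0,0,0,-3.4,0],[0,0,0,-4.1,0,-3.4,0],[0,0,0,-4.1,0,-3.4,0],[0,0,0,-4.1,0,-1.5,0],[0,0,0,-4.1,0,-0.9,0],[0,0,0,-4.1,0,-0.5,0],[0,0,0,-4.1,0,-0.2,0],[0,0,0,-4.1,0,0,0]]}'; python3 to.py -61 -26 62
```

```text
t: 5.5
tcp_pos: [500.0, -110.9, 234.4]
orientation: [0.729, -0.684, -0.0, 0.001]
force: [-14.4, 7.3, 37.4]
width: -0.0
grasp_force: 18.8
t 5.5 tcp [ 500.  -110.9  234.4] -> [ 501.1 -110.7  235. ] rotvec [ 0.0017 -0.0005  0.0005] d [-0.1 -1.1 -0.6] F [-14.4   7.3  37.4] j [ 0.17  0.28 -0.56  0.   -0.74 -0.1 ]
```

To row units: 0.5 mm is 0.05.

```bash
python3 inch.py '{"steps":[[0,0,0,0,0,0,0],[0,0,0,0,0,0.05,0]]}'; python3 to.py -61 -26 62
```

```text
t: 5.7
tcp_pos: [499.9, -110.9, 234.4]
orientation: [0.729, -0.684, -0.0, 0.001]
force: [-12.5, 7.8, 31.5]
width: -0.002
grasp_force: 15.9
t 5.7 tcp [ 499.9 -110.9  234.4] -> [ 501.1 -110.7  235. ] rotvec [ 0.0012 -0.0003  0.0004] d [-0.1 -1.2 -0.6] F [-12.5   7.8  31.5] j [ 0.17  0.28 -0.56  0.   -0.74 -0.1 ]
```

Home at 61.5 mm with 31 N, a firm stop. Blue near is next.

To row units: -41 mm is -4.1, -34 mm is -3.4.

```bash
python3 inch.py '{"steps":[[0,0,0,0,0,-3.4,0],[0,0,0,-4.1,-0.1,-3.4,0],[0,0,0,-4.1,-0.1,-3.4,0],[0,0,0,-4.1,-0.1,-1.5,0],[0,0,0,-4.1,-0.1,-0.9,0],[0,0,0,-4.1,-0.1,-0.5,0],[0,0,0,-4.1,-0.1,-0.2,0],[0,0,0,-4.1,-0.1,0,0]]}'; python3 inch.py '{"steps":[[0,0,0,0,0,0,0],[0,0,0,0,0,0,0]]}';python3 to.py -61 15 62; python3 to.py 61 15 100
```

```text
t: 6.5
tcp_pos: [498.6, -69.9, 234.4]
orientation: [0.729, -0.684, -0.0, 0.001]
force: [-17.2, 9.4, 48.7]
width: -0.004
grasp_force: 24.5
t: 6.7
tcp_pos: [498.4, -69.9, 234.6]
orientation: [0.729, -0.684, -0.0, 0.0]
force: [-13.8, 7.2, 31.4]
width: -0.004
grasp_force: 16.8
t 6.7 tcp [498.4 -69.9 234.6] -> [498.5 -69.8 235. ] rotvec [ 0.0007 -0.0002  0.0004] d [-0.1 -0.1 -0.4] F [-13.8   7.2  31.4] j [ 0.25  0.26 -0.58  0.   -0.73 -0.19]
t 6.7 tcp [498.4 -69.9 234.6] -> [620.2 -62.1 273. ] rotvec [ 0.0007 -0.0002  0.0004] d [  -0.  -122.1  -38.5] F [-13.8   7.2  31.4] j [ 0.25  0.26 -0.58  0.   -0.73 -0.19]
```

```bash
python3 inch.py '{"steps":[[0,0,0,0,0,-4,0],[0,0,0,0,-4.5,-4,0],[0,0,0,0,-9,-4,0],[0,0,0,0,-12.2,-4,0],[0,0,0,0,-12.2,-3.6,0],[0,0,0,0,-12.2,-2,0],[0,0,0,0,-12.2,-1,0],[0,0,0,0,-12.2,-0.6,0]]}'; python3 inch.py '{"steps":[[0,0,0,0,0,0.3,0],[0,0,0,0,0,0.5,0],[0,0,0,0,0,0.6,0],[0,0,0,0,0,0.6,0]]}';python3 to.py 61 15 62
```

```text
t: 7.5
tcp_pos: [620.7, -62.4, 238.0]
orientation: [0.729, -0.684, 0.0, 0.0]
force: [1.0, 0.1, 6.8]
width: 0.002
grasp_force: 3.7
t: 7.9
tcp_pos: [621.0, -62.4, 235.3]
orientation: [0.73, -0.684, 0.001, -0.001]
force: [-3.8, 0.5, 18.3]
width: -0.001
grasp_force: 9.2
t 7.9 tcp [621.  -62.4 235.3] -> [620.2 -62.1 235. ] rotvec [-0.0029 -0.001   0.0011] d [-0.4  0.8  0.3] F [-3.8  0.5 18.3] j [ 0.21  0.43 -0.31  0.   -0.83 -0.15]
```

```bash
python3 inch.py '{"steps":[[0,0,0,0,0,0.1,0],[0,0,0,0,0,0.1,0]]}';  python3 inch.py '{"steps":[[0,0,0,0,0,-3.4,0],[0,0,0,4.1,0,-3.4,0],[0,0,0,4.1,0,-3.4,0],[0,0,0,4.1,0,-1.5,0],[0,0,0,4.1,0,-0.9,0],[0,0,0,4.1,0,-0.5,0],[0,0,0,4.1,0,-0.2,0],[0,0,0,4.1,0,0,0]]}'; python3 inch.py '{"steps":[[0,0,0,0,0,0,0],[0,0,0,0,0,0,0]]}';python3 to.py 61 -26 62
```

```text
t: 8.1
tcp_pos: [621.0, -62.5, 235.1]
orientation: [0.73, -0.684, 0.002, -0.001]
force: [-6.0, -0.6, 24.9]
width: -0.003
grasp_force: 12.5
t: 8.9
tcp_pos: [622.6, -103.2, 234.8]
orientation: [0.73, -0.684, 0.0, 0.001]
force: [-17.9, 1.0, 41.6]
width: -0.005
grasp_force: 21.0
t: 9.1
tcp_pos: [622.4, -103.1, 235.1]
orientation: [0.73, -0.684, 0.0, 0.001]
force: [-11.8, 0.1, 28.3]
width: -0.003
grasp_force: 14.7
t 9.1 tcp [ 622.4 -103.1  235.1] -> [ 622.8 -103.   235. ] rotvec [ 0.0006 -0.0016  0.0015] d [-0.1 -0.4  0.1] F [-11.8   0.1  28.3] j [ 0.15  0.44 -0.29  0.   -0.84 -0.08]
```

```bash
python3 inch.py '{"steps":[[0,0,0,0,0,-3.4,0],[0,0,0,4.1,0,-3.4,0],[0,0,0,4.1,0,-3.4,0],[0,0,0,4.1,0,-1.5,0],[0,0,0,4.1,0,-0.9,0],[0,0,0,4.1,0,-0.5,0],[0,0,0,4.1,0,-0.2,0],[0,0,0,4.1,0,0,0]]}'; python3 inch.py '{"steps":[[0,0,0,0,0,0,0],[0,0,0,0,0,0,0]]}';python3 to.py 61 -67 62
```

```text
t: 9.9
tcp_pos: [627.3, -143.7, 235.0]
orientation: [0.73, -0.683, 0.002, -0.001]
force: [-7.4, -0.2, 34.1]
width: 0.001
grasp_force: 17.5
t: 10.1
tcp_pos: [627.1, -143.7, 235.2]
orientation: [0.73, -0.684, 0.002, -0.001]
force: [-3.8, 0.6, 22.7]
width: -0.0
grasp_force: 11.5
t 10.1 tcp [ 627.1 -143.7  235.2] -> [ 625.4 -143.9  235. ] rotvec [-0.0044 -0.002   0.0022] d [0.1 1.7 0.2] F [-3.8  0.6 22.7] j [ 0.08  0.45 -0.26  0.   -0.85 -0.01]
```

```bash
python3 to.py w 543 -13 127
```

```text
t 10.1 tcp [ 627.1 -143.7  235.2] -> [543. -13. 300.] rotvec [-0.0044 -0.002   0.0022] d [-135.8   75.1  -65.5] F [-3.8  0.6 22.7] j [ 0.08  0.45 -0.26  0.   -0.85 -0.01]
```

To row units: -136 mm is -13.6, -100 mm is -10.

```bash
python3 inch.py '{"steps":[[0,0,0,0,0,-4,0],[0,0,0,-2,1,-6.8,0],[0,0,0,-6,3.3,-6.8,1],[0,0,0,-10,5.5,-6.8,1],[0,0,0,-13.6,7.5,-6.8,1],[0,0,0,-13.6,7.5,-6.8,1],[0,0,0,-13.6,7.5,-6.8,1]]}'; python3 to.py w 543 -13 47
python3 - <<'E'
from h import *
t=Cam("top");s=Cam("side")
c=np.hstack([s.im[170:310,240:380],t.im[150:290,250:390]])
cv2.imwrite("pics/b.png",cv2.convertScaleAbs(cv2.resize(c[:,:,::-1],None,fx=2.85,fy=2.85,interpolation=2),alpha=1.5))
b=s.blobs(s.mask((5,150,90),(16,255,255)),10);print(b)
print([s.onz(x[0],90).round(1) for x in b])
E
```

```text
t: 10.8
tcp_pos: [541.9, -11.6, 299.5]
orientation: [0.73, -0.683, 0.0, 0.0]
force: [0.0, 0.6, 0.0]
width: 0.845
grasp_force: 0.0
t 10.8 tcp [541.9 -11.6 299.5] -> [543. -13. 220.] rotvec [ 0.     -0.0001  0.0028] d [ 1.4 -1.  79.5] F [0.  0.6 0. ] j [ 0.34  0.24 -0.42  0.   -0.91 -0.27]
[([289.3, 218.4], [281, 212, 18, 13, 166])]
[array([[543.7, -14.6,  90. ]])]
```

View pics/b.png

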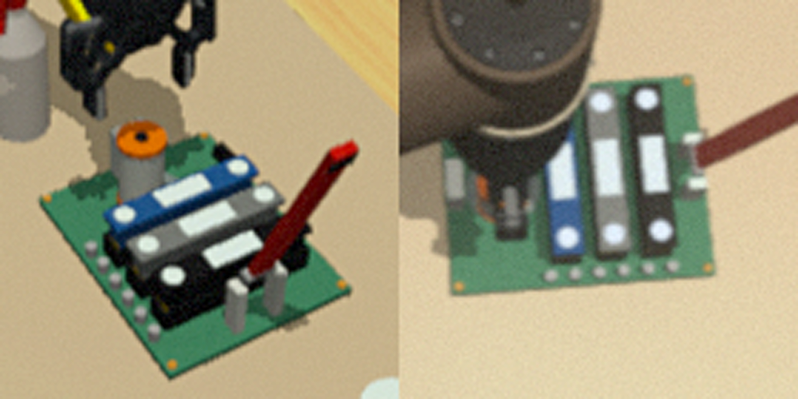

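No yellow bands remain: all three modules are level. The reel is still standing at side crop (143,140), so I'll grasp it.

To row units: 2 mm is 0.2, -1.5 mm is -0.15.

```bash
python3 inch.py '{"steps":[[0,0,0,0.2,-0.15,2,1],[0,0,0,0.2,-0.15,4.5,1],[0,0,0,0.2,-0.15,7,1],[0,0,0,0.2,-0.15,8,1],[0,0,0,0.2,-0.15,8,1],[0,0,0,0.2,-0.15,8,0],[0,0,0,0.2,-0.15,8,0],[0,0,0,0.2,-0.15,8,0]]}'; python3 inch.py '{"steps":[[0,0,0,0,0,0,0],[0,0,0,0,0,0,0],[0,0,0,0,0,0,0],[0,0,0,0,0,-1,0],[0,0,0,0,0,-2,0]]}'; python3 to.py w 463.7 339.5 267 -2.675
```

```text
t: 11.7
tcp_pos: [544.4, -14.6, 220.4]
orientation: [0.729, -0.684, 0.001, -0.001]
force: [1.7, -0.1, 12.8]
width: 0.517
grasp_force: 47.7
t: 12.2
tcp_pos: [543.7, -14.7, 240.0]
orientation: [0.729, -0.684, -0.0, 0.0]
force: [0.8, -0.7, -2.5]
width: 0.501
grasp_force: 61.8
t 12.2 tcp [543.7 -14.7 240. ] -> [463.7 339.5 440. ] rotvec [ 3.0000e-04 -2.0000e-04  1.1678e+00] d [-358.5   57.4 -200. ] F [ 0.8 -0.7 -2.5] j [ 0.33  0.31 -0.48 -0.   -0.77 -0.27]
```

To row units: -200 mm is -20, 20 mm is 2.

```bash
python3 inch.py '{"steps":[[0,0,0,0,0,-5,0],[0,0,0,0,0,-10,0],[0,0,0,0,0,-15,0],[0,0,0,0,0,-20,0],[0,0,0,0,0,-20,0],[0,0,0.15,-4,0.6,-20,0],[0,0,0.3,-8,1.3,-20,0],[0,0,0.45,-12,2,-20,0]]}'; python3 to.py w 463.7 339.5 267 -2.675
```

```text
t: 13.0
tcp_pos: [516.1, 102.0, 439.9]
orientation: [-0.565, 0.825, 0.0, 0.001]
force: [1.3, 0.2, -2.0]
width: 0.499
grasp_force: 62.0
t 13.0 tcp [516.1 102.  439.9] -> [463.7 339.5 440. ] rotvec [-0.      0.001   0.7338] d [-2.024e+02  1.348e+02  1.000e-01] F [ 1.3  0.2 -2. ] j [ 0.57  0.09 -0.26 -0.   -1.22 -0.94]
```

To row units: -202 mm is -20.2, -170 mm is -17.

```bash
python3 inch.py '{"steps":[[0,0,0.12,-3.4,2.2,0,0],[0,0,0.24,-6.8,4.5,0,0],[0,0,0.36,-10.2,6.8,0,0],[0,0,0.48,-13.6,9,0,0],[0,0,0.6,-17,11.3,0,0],[0,0,0.72,-20.2,13.4,0,0],[0,0,0.73,-20.2,13.4,0,0],[0,0,0.73,-20.2,13.4,0,0]]}'; python3 to.py w 463.7 339.5 44 -2.675
python3 - <<'E'
from h import *
t=Cam("top");s=Cam("side")
c=np.hstack([s.im[110:250,140:280],t.im[180:320,90:230]])
cv2.imwrite("pics/c.png",cv2.convertScaleAbs(cv2.resize(c[:,:,::-1],None,fx=2.85,fy=2.85,interpolation=2),alpha=1.5))
print(((s.proj([[463.7,339.5,4]])-[140,110])*2.85),((t.proj([[463.7,339.5,4]])-[90,180])*2.85))
E
```

```text
t: 13.8
tcp_pos: [462.9, 338.5, 439.3]
orientation: [-0.238, 0.971, -0.0, -0.0]
force: [1.0, 0.1, -2.0]
width: 0.498
grasp_force: 62.1
t 13.8 tcp [462.9 338.5 439.3] -> [463.7 339.5 217. ] rotvec [-0.0001 -0.0005  0.0132] d [ -1.3   0.6 222.3] F [ 1.   0.1 -2. ] j [ 0.97  0.17 -0.16 -0.   -1.24 -2.06]
[[216.36242914 194.30483951]] [[169.99879925 206.39539033]]
```

View pics/c.png

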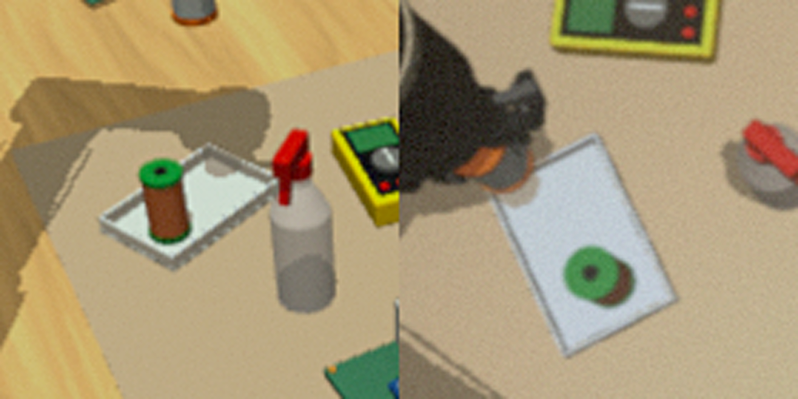

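The reel is held. The target projects to the middle of the free half, at side crop (216,194) and top crop (569,206). Lowering it now.

To row units: 190 mm is 19, -1 mm is -0.1.

```bash
python3 inch.py '{"steps":[[0,0,0.013,-0.1,0.05,5,0],[0,0,0.013,-0.1,0.05,10,0],[0,0,0.013,-0.1,0.05,15,0],[0,0,0.013,-0.1,0.05,19,0],[0,0,0.013,-0.1,0.05,21.2,0],[0,0,0.013,-0.1,0.05,22,0],[0,0,0.013,-0.1,0.05,22.3,0],[0,0,0.013,-0.1,0.05,22.4,0]]}'; python3 inch.py '{"steps":[[0,0,0,0,0,0,0]]}'
```

```text
t: 14.7
tcp_pos: [464.8, 338.8, 216.4]
orientation: [-0.23, 0.973, 0.001, 0.001]
force: [0.2, 0.2, -2.7]
width: 0.499
grasp_force: 62.0
t: 14.8
tcp_pos: [464.7, 339.0, 216.7]
orientation: [-0.23, 0.973, 0.001, 0.001]
force: [-0.2, 0.4, -2.1]
width: 0.498
grasp_force: 62.0
```

Units first: shifts go in cm. So 2 mm is 0.2, 2.5 mm is 0.25.

```bash
python3 inch.py '{"steps":[[0,0,0,0,0,0.1,0],[0,0,0,0,0,0.2,0],[0,0,0,0,0,0.25,0],[0,0,0,0,0,0.25,0]]}'; python3 inch.py '{"steps":[[0,0,0,0,0,0,0.65],[0,0,0,0,0,0,1],[0,0,0,0,0,0,1],[0,0,0,0,0,0,1],[0,0,0,0,0,0,1],[0,0,0,0,0,0,1]]}'
```

```text
t: 15.2
tcp_pos: [464.7, 339.2, 214.6]
orientation: [-0.231, 0.973, 0.001, 0.001]
force: [-1.3, -1.6, 8.8]
width: 0.503
grasp_force: 60.1
t: 15.8
tcp_pos: [464.2, 338.7, 212.6]
orientation: [-0.23, 0.973, -0.0, -0.0]
force: [0.1, 0.3, 0.3]
width: 0.999
grasp_force: 0.0
```

To row units: -280 mm is -28, -270 mm is -27.

```bash
python3 inch.py '{"steps":[[0,0,0,0,0,-1.5,1],[0,0,0,0,0,-4,1],[0,0,0,0,0,-8,1],[0,0,0,0,0,-13,1],[0,0,0,0,0,-18,1],[0,0,0,0,0,-23,0],[0,0,0,0,0,-27,0],[0,0,0,0,0,-28,0]]}'; python3 to.py 0 -235 320
python3 - <<'E'
from h import *
t=Cam("top");s=Cam("side")
for c,z in((t,84),(s,84)):
    b=c.blobs(c.mask((5,150,90),(16,255,255)),10);print([(x,c.onz(x[0],z).round(1)) for x in b])
c=np.hstack([s.im[110:250,140:280],t.im[180:320,90:230]])
cv2.imwrite("pics/d.png",cv2.convertScaleAbs(cv2.resize(c[:,:,::-1],None,fx=2.85,fy=2.85,interpolation=2),alpha=1.5))
E
```

```text
t: 16.6
tcp_pos: [464.6, 338.7, 498.4]
orientation: [-0.23, 0.973, 0.002, 0.004]
force: [-0.4, -0.1, 0.8]
width: 0.51
grasp_force: 0.0
t 16.6 tcp [464.6 338.7 498.4] -> [ 575.2 -315.4  493. ] rotvec [-0.0023  0.0085 -1.1695] d [ 194.3 -634.3    2.2] F [-0.4 -0.1  0.8] j [ 0.97  0.14 -0.06  0.   -1.35 -2.08]
[(([142.8, 247.2], [134, 239, 18, 18, 217]), array([[464.3, 337.7,  84. ]]))]
[(([213.9, 157.2], [207, 153, 15, 10, 109]), array([[465.5, 338.8,  84. ]]))]
```

View pics/d.png

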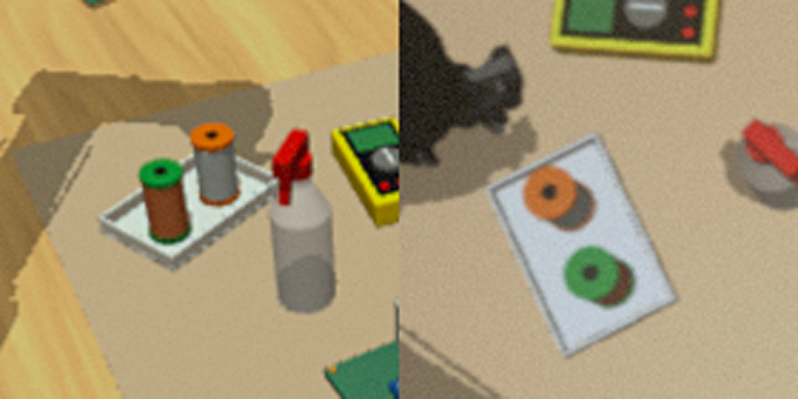

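The orange reel stands upright in the free half, at top crop (551,195). Now to the bar.

To row units: -315 mm is -31.5, 14 mm is 1.4.

```bash
python3 inch.py '{"steps":[[0,0,-0.14,1.4,-4.5,0.2,0],[0,0,-0.28,2.8,-9,0.2,0],[0,0,-0.42,4.2,-13.5,0.2,0],[0,0,-0.56,5.6,-18,0.2,0],[0,0,-0.7,7,-22.5,0.2,0],[0,0,-0.84,8.4,-27,0.2,0],[0,0,-0.98,9.8,-31.5,0.2,0],[0,0,-1.12,11.2,-36,0.2,0]]}'; python3 inch.py '{"steps":[[0,0,0,0,0,0,0]]}'; python3 to.py 0 -235 320
```

```text
t: 17.5
tcp_pos: [523.5, -24.2, 488.5]
orientation: [-0.703, 0.711, 0.001, -0.001]
force: [0.9, 1.5, 0.6]
width: -0.005
grasp_force: 0.0
t: 17.6
tcp_pos: [523.9, -26.3, 488.2]
orientation: [-0.702, 0.712, 0.001, -0.002]
force: [0.3, 0.8, 0.5]
width: 0.0
grasp_force: 0.0
t 17.6 tcp [523.9 -26.3 488.2] -> [ 575.2 -315.4  493. ] rotvec [ 0.004  -0.0012 -0.0774] d [288.4 -55.3  -4.6] F [0.3 0.8 0.5] j [ 0.32  0.06 -0.18 -0.   -1.33 -0.34]
```

```bash
python3 inch.py '{"steps":[[0.004,0,-0.03,4.5,-0.8,-0.5,0],[0.004,0,-0.077,9,-1.7,-0.5,0],[0.004,0,-0.077,13.5,-2.6,-0.5,0],[0.004,0,-0.077,18,-3.5,-0.5,0],[0.004,0,-0.077,22.5,-4.3,-0.5,0],[0.004,0,-0.077,26.5,-5.1,-0.5,0],[0.004,0,-0.077,28.8,-5.5,-0.5,0],[0.004,0,-0.077,28.8,-5.5,-0.5,0]]}'; python3 inch.py '{"steps":[[0,0,0,0,0,0,0]]}'; python3 to.py 0 -235 235
python3 - <<'E'
from h import *
s=Cam("side");b=s.blobs(s.mask((0,150,110),(6,255,255)),10);print(b)
# bar end: intersect the side ray with rack plane x=0
psi=.0635;c=np.array([560.3,-80.9,0]);n=np.array([np.cos(psi),np.sin(psi),0]);yv=np.array([-np.sin(psi),np.cos(psi),0])
for x in b:
    o,d=s.ray(x[0]);P=o+d[0]*((c-o)@n)/(d[0]@n);y=(P-c)@yv;print(P.round(1),y.round(1),np.hypot(y+104,P[2]-70),np.arctan2(P[2]-70,y+104))
E
```

```text
t: 18.4
tcp_pos: [574.5, -313.6, 491.9]
orientation: [0.727, -0.687, -0.001, -0.0]
force: [-0.4, 0.2, -0.4]
width: -0.004
grasp_force: 0.0
t: 18.5
tcp_pos: [574.3, -311.3, 493.2]
orientation: [0.728, -0.686, -0.0, -0.001]
force: [-0.8, 0.5, -0.4]
width: -0.0
grasp_force: 0.0
t 18.5 tcp [ 574.3 -311.3  493.2] -> [ 575.2 -315.4  408. ] rotvec [-0.0007  0.0014 -0.0044] d [ 4.3 -0.6 85.2] F [-0.8  0.5 -0.4] j [-0.2   0.28  0.1  -0.   -1.39  0.26]
[([241.2, 161.1], [236, 155, 12, 13, 78]), ([247.0, 165.5], [245, 163, 4, 5, 11])]
[536.4 295.1  75.1] 376.8 480.78297431385056 0.010698164636514478
[539.  254.6  84.1] 336.2 440.44870752947116 0.03208572160199796
```

To row units: -111 mm is -11.1, 70 mm is 7.

```bash
python3 inch.py '{"steps":[[0,0,-0.004,0,-0.1,4,0],[0,0,-0.004,0,-0.1,7,0],[0,0,-0.004,-1.5,-0.1,7,0],[0,0,-0.004,-3.5,-0.1,7,0],[0,0,-0.004,-5.5,-0.1,7,0],[0,0,-0.004,-7.5,-0.1,7,0],[0,0,-0.004,-9.5,-0.1,7,0],[0,0,-0.004,-11.1,-0.1,7,0]]}'; python3 inch.py '{"steps":[[0,0,0,-2,0,0,0],[0,0,0,-4,0,0,0],[0,0,0,-5.5,0,0,0],[0,0,0,-7,0,0,0],[0,0,0,-7,0,0,0]]}'; python3 to.py 0 -50 250
python3 - <<'E'
from h import *
t=Cam("top");s=Cam("side")
c=np.hstack([s.im[150:300,240:380],t.im[130:280,250:390]])
cv2.imwrite("pics/e.png",cv2.convertScaleAbs(cv2.resize(c[:,:,::-1],None,fx=2.85,fy=2.85,interpolation=2),alpha=1.5))
E
```

```text
t: 19.35
tcp_pos: [568.6, -198.2, 427.7]
orientation: [0.73, -0.683, 0.003, -0.002]
force: [-0.2, -1.1, 0.9]
width: -0.0
grasp_force: 0.9
t: 19.85
tcp_pos: [564.1, -128.7, 426.1]
orientation: [0.73, -0.683, 0.002, -0.002]
force: [-0.3, 0.6, -0.2]
width: 0.001
grasp_force: 0.0
t 19.85 tcp [ 564.1 -128.7  426.1] -> [ 563.5 -130.8  423. ] rotvec [-0.0047  0.0002  0.0031] d [2.1 0.8 3.1] F [-0.3  0.6 -0.2] j [ 0.11  0.19 -0.18  0.   -1.2  -0.05]
```

View pics/e.png

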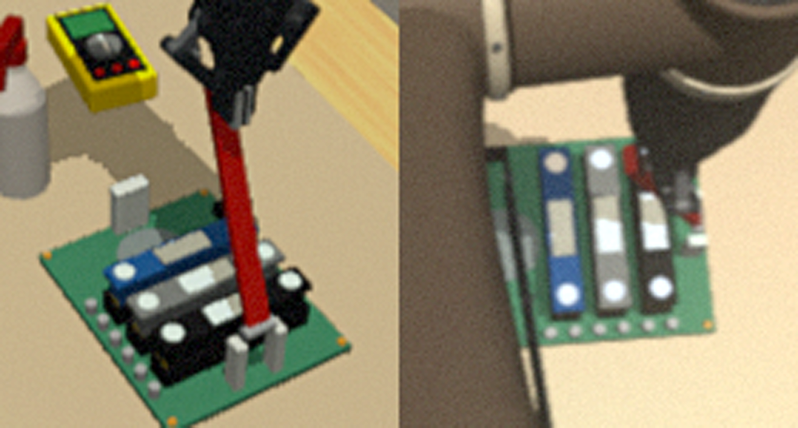

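To row units: -102 mm is -10.2, 102 mm is 10.2.

```bash
python3 inch.py '{"steps":[[0,0,0,-1.7,0.1,0.7,0],[0,0,0,-3.4,0.1,1.6,0],[0,0,0,-5,0.1,2.7,0],[0,0,0,-6.5,0.1,4,0],[0,0,0,-7.9,0.1,5.4,0],[0,0,0,-9.1,0.1,6.9,0],[0,0,0,-10.2,0.1,8.5,0],[0,0,0,-11.1,0.1,10.2,0]]}'; python3 to.py 0 62.7 150.5
```

```text
t: 20.75
tcp_pos: [556.2, -19.0, 322.4]
orientation: [0.73, -0.684, 0.001, -0.001]
force: [0.7, -1.2, -0.3]
width: -0.006
grasp_force: 0.5
t 20.75 tcp [556.2 -19.  322.4] -> [556.3 -18.3 323.5] rotvec [-0.0036 -0.0002  0.0015] d [-0.6 -0.1 -1.1] F [ 0.7 -1.2 -0.3] j [ 0.32  0.23 -0.37  0.   -0.97 -0.25]
```

To row units: 75 mm is 7.5, 18 mm is 1.8.

```bash
python3 inch.py '{"steps":[[0,0,0,-0.7,0,1.8,0],[0,0,0,-1.2,0,3.7,0],[0,0,0,-1.6,0,5.4,0],[0,0,0,-1.7,0,6.6,0],[0,0,0,-1.7,0,7.1,0],[0,0,0,-1.7,0,7.4,0],[0,0,0,-1.7,0,7.5,0],[0,0,0,-1.7,0,7.6,0]]}'; python3 to.py 0 80 75
```

```text
t: 21.55
tcp_pos: [555.7, -3.0, 248.3]
orientation: [0.73, -0.684, 0.002, -0.002]
force: [-4.0, 1.6, 10.1]
width: 0.0
grasp_force: 5.1
t 21.55 tcp [555.7  -3.  248.3] -> [555.2  -1.1 248. ] rotvec [-0.0046 -0.0002  0.0012] d [-2.   0.4  0.3] F [-4.   1.6 10.1] j [ 0.35  0.32 -0.45  0.   -0.8  -0.28]
```

Contact at the stop: tip at z = 75.3 mm with 10 N. I'll press slightly more, then retreat and check.

To row units: 1 mm is 0.1.

```bash
python3 inch.py '{"steps":[[0,0,0,0,0,0.1,0],[0,0,0,0,0,0.1,0],[0,0,0,0,0,0.1,0]]}'; python3 inch.py '{"steps":[[0,0,0,0,0,-1,0],[0,0,0,0,0,-4,0],[0,0,0,0,0,-9,0],[0,0,0,-4,0,-14,0],[0,0,0,-8,0,-19,0],[0,0,0,-13,0,-21,0],[0,0,0,-18,3,-21,0],[0,0,0,-23,6,-21,0]]}';  python3 inch.py '{"steps":[[0,0,0,-5,2,0,0],[0,0,0,-10,4,0,0],[0,0,0,-15,6,0,0],[0,0,0,-20,8,0,0],[0,0,0,-20,8,0,0],[0,0,0,-20,8,0,0],[0,0,0,-20,8,0,0]]}'
python3 - <<'E'
from h import *
t=Cam("top");s=Cam("side")
c=np.hstack([s.im[190:310,245:385],t.im[160:280,250:390]])
cv2.imwrite("pics/f.png",cv2.convertScaleAbs(cv2.resize(c[:,:,::-1],None,fx=2.85,fy=2.85,interpolation=2),alpha=1.5))
print([(x,s.onz(x[0],84)) for x in s.blobs(s.mask((5,150,90),(16,255,255)),20)])
o=r.get_obs();print(o["force"],o["qd"].round(3))
E
```

```text
t: 21.85
tcp_pos: [555.6, -3.0, 248.3]
orientation: [0.73, -0.684, 0.002, -0.002]
force: [-5.2, 0.6, 9.8]
width: -0.002
grasp_force: 5.3
t: 22.65
tcp_pos: [500.6, 190.1, 456.3]
orientation: [0.729, -0.684, 0.002, -0.003]
force: [0.9, 1.2, -1.1]
width: -0.002
grasp_force: 0.0
t: 23.35
tcp_pos: [408.0, 382.8, 453.8]
orientation: [0.73, -0.684, 0.001, -0.002]
force: [0.1, 0.2, 0.3]
width: 0.001
grasp_force: 0.0
[(([213.7, 157.3], [207, 153, 15, 10, 106]), array([[464.79313385, 338.58833681,  84.        ]]))]
[-0.11892121 -0.27020284 -0.65046959] [-0.009  0.    -0.    -0.     0.002 -0.003]
```

View pics/f.png

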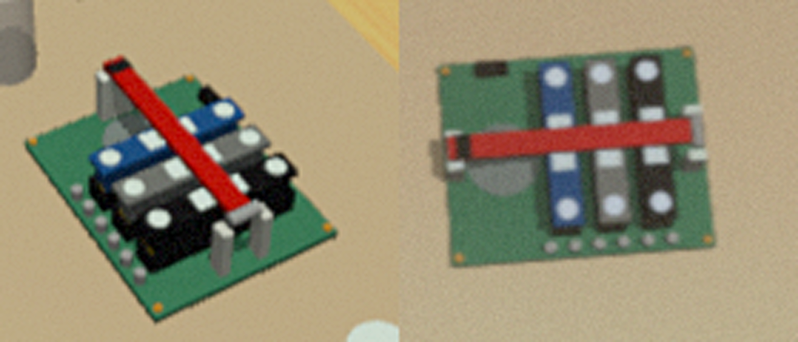

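The bar lies shut over the modules and rests on the catch post, at side crop (115,65). No yellow bands show. One numeric check before handing in.

```bash
python3 - <<'E'
from h import *
t=Cam("top");s=Cam("side")
f=lambda c,bx:[b[0] for b in c.blobs(c.mask((0,0,125),(179,70,255),bx),15) if b[1][2]<9 and b[1][3]<8]
A=f(t,(295,175,350,240));B=f(s,(270,215,355,285))
for a in A:
    best=min(B,key=lambda b:tri(t,a,s,b)[1]+(abs(tri(t,a,s,b)[0][2]-65)>25)*99); print(a,best,tri(t,a,s,best)[0].round(1),tri(t,a,s,best)[1].round(1))
X=tri(t,(250+462/2.85,160+146/2.85),s,(245+118/2.85,190+66/2.85));print("bar strip",X)
E
```

```text
[320.5, 185.4] [332.1, 237.6] [ 620.6 -102.4   64.2] 1.5
[336.6, 184.2] [341.3, 247.8] [ 622.9 -143.4   64.2] 1.0
[304.6, 186.6] [323.2, 228.0] [618.  -61.8  64.3] 1.5
[322.6, 200.7] [319.1, 242.8] [ 580.  -106.1   67.2] 2.1
[305.8, 202.0] [297.5, 238.6] [562.2 -59.9  56.5] 33.1
[323.5, 215.3] [306.4, 248.7] [ 543.1 -107.4   64.2] 2.5
[339.5, 213.7] [315.2, 259.3] [ 546.1 -147.7   63.7] 1.3
[307.4, 216.4] [297.5, 238.6] [540.1 -66.7  64.5] 1.2
[325.1, 231.5] [291.5, 255.1] [ 501.1 -109.8   63.7] 1.2
[341.3, 230.3] [300.2, 266.0] [ 503.6 -150.4   63.6] 1.3
[308.5, 232.8] [283.0, 244.6] [498.4 -68.3  63.4] 1.1
bar strip (array([ 451.94312453, -246.99867938,  346.93990626]), np.float64(64.64479057461854))
```

All six dots sit at the same home height, 63.4 to 64.3 mm. My strip check used the wrong crop offset, so that figure doesn't count; contact put the bar at its stop (75.3 mm).

```bash
python3 -c "
from station import r
print(r.close_job())"
```

```text
the job is handed in; nothing more can be done
None
```

I pressed all three modules home, stood the orange reel upright in the tray's free half, then swung the red bar shut on its catch post, and handed the job in at about 23.5 s.

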